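# Open the belt-tensioner box and hold the tensioner back

## Robot

A 7-joint arm with a two-finger parallel gripper is mounted at the origin on a cart in front of the work surface, level with it; the furniture and walls round the work are solid. World frame = base frame: x ahead of the robot, y to its left, z up, the work surface at z = 0. Lengths are in mm, angles in degrees, forces in N, time in s.
With the tool pointing down it reaches from about 350 to 900 mm from the base axis. Payload 8.1 kg.
Tool frame: the origin (TCP) lies between the finger pads; the fingertips stand ahead of it and the grasp point (between the pads) lies 6 mm ahead of it (arm.tip_reach is the z of the fingertips in the tool frame, in mm); z points along the fingers, y is the line along which they close (so a half turn about z gives the same grasp; the last joint's range is limited). The gripper opens to 92 mm and grips with 3 to 60 N. Pads are 19 mm wide; open, the fingers measure 130 mm over their backs; the gripper's body (75 mm by 190 mm) begins 47 mm behind the grasp point.
Start: joints at [-69.133, 24.895, 1.432, 90.138, -0.665, 64.973, -4.303], TCP at [281.297, 558.134, 221.942] pointing down, gripper open.
Joint ranges: [-149.89, 149.89], [-25.12, 119.58], [-72.63, 75.52], [4.76, 147.25], [-75.54, 255.54], [6.69, 114.76], [-157.13, 157.13]. Speed limits (degrees/s): [127.2, 127.2, 172.46, 172.46, 180, 180, 180].

## Interface

Orientations are given as a 3x3 rotation matrix whose columns are the frame's x, y, z axes.
In Python, from plant import arm gives the robot as it stands. The module is installed in compiled form; this text tells all that it offers.
- The arm moves only by the shell command python3 -m crank 'ROWS' [FORCE]. ROWS is JSON, a list of rows, each an object with "claw": the closure, from 0 (fully open) to 1 (shut); "delta_pos": the shift along the world's x, y, z in cm, a list of three; "twist": the turn about the world's z in degrees. In form: [{"claw": claw, "delta_pos": [x, y, z], "twist": twist}, ...]. A call has 1 to 5 rows; each row shifts and turns the commanded pose from where the row before left it; what a row does not reach is not made up. A row lasts 1/8 s, in which the tool goes at most 62.5 mm and 10.7 degrees, less where a joint would pass 70% of its speed; a pose out of reach is approached as far as the arm can. A call with a gripper value outside its range is refused whole. The fingers move at their own pace and stop on an object; FORCE is the grip in N (left out, the last holds). Time passes only in rows, so rows that do not move let the fingers close. It gives the time, the measured TCP pose, the force, the opening and the grip force at its end, in the units of the state.
- arm.get_obs(): the state, without advancing time (a new reading comes with each control period).
- arm.capture(name): name is "scene" or "top"; returns a dict with "frame" (420x560x3 uint8, red, green, blue), "depth" (420x560 float32, mm along the optical axis (not along the pixel's ray), 0 where there is no reading), "fx", "fy", "cx", "cy" (pixels), "eye" and "attitude" of the camera in the world. Camera axes: x right, y up, looking along -z (the intrinsics and any distortion apply to the point x, -y, -z); pixel columns grow to the right and rows downward; lengths in mm; the calibration is good to about 2 mm. A picture is of the moment at which its call begins.
- arm.sign_off(): hands the job in; it is judged then, once.
The state is a dict: "time_s": time; "joint_positions": joint angles; "dq": joint speeds; "effort": joint torques, N m; "tcp_pos": TCP position; "orientation": TCP orientation; "contact_force": force on the tool from outside, world axes, zero at the start; "ft_torque": the same for the moment, N m; "finger_gap": finger opening in mm; "gripper_force": force on a finger pad.
Only numpy, scipy, OpenCV 4.12 (cv2) and the standard library are available. Lean on these libraries where they do the work, as an engineer would, in place of code of your own. Each camera call takes 0.05 s, during which the arm holds its last target. There are 200 camera calls.

## Task

Prise the yellow cover of the belt-tensioner box open with the blade of the red screwdriver, put under the cover through the notch in the middle of the front wall (not with the gripper itself; once its catch lets go the cover springs up), then lay the screwdriver flat on the worktop clear of the box. With the gripper gently push the sprung arm with the blue roller back, past the click of its brass ratchet pawl and on until it meets its end stop, and finish while still holding it there, as for slipping a new belt on. Leave the two turned pawns and the brass bar where they are.

Things in the scene. Friction and masses are not known exactly. Their poses are not given: they have to be found in the camera images.
- housing: Fixed grey tray, 150 mm deep (its x) by 190 wide (its y); walls 4 mm thick, 40 high; floor 4 mm. Origin: centre of its underside; +x from front wall (robot side) to hinge side, +y left. Inside, in its mm: arm pivot at x 12, y -45; pawl guide on the left wall (x 1..31, y 74..91, up to z 30); pulley at x 50, y -66. Floor free for 47 mm between front wall and resting roller.
- notch (a point): Centre of the notch in the middle of the front wall, at its outer face (housing x -75, y 0 mm), 34 mm above the worktop. It is 28 mm wide (along housing y) and 12 mm high: from 28 mm above the worktop to the underside of the closed cover at 40 mm.
- cover (a joint): Hinge of the yellow cover (plate 5 mm thick, top 45 mm above the worktop) along the back wall. 0 = closed, grows as it opens. A snap catch holds it until the front edge is lifted about 5 mm (about 3 N there); then a spring opens it by itself in about 3 s to its stop at 1.75 rad (leaning back, 190 mm high).
- cover_edge (a point): Middle of the yellow cover's front edge, 43 mm above the worktop when closed.
- tensioner (a joint): Angle (rad) of the sprung roller arm about its upright pivot. 0 = rest, sprung to the front; grows as the roller is pushed to the back (housing +x) on an 85 mm radius; end stop 0.52. The pawl clicks in at 0.36; let go, the arm would rest on it there. Push at the roller: 5 N at first, about 11 N over the pawl, 7 N at the stop.
- roller (a point): Centre of the blue roller (upright, 28 mm diameter, 7 to 35 mm above the worktop) on the arm's free end. At rest it stands at housing x -10, y +37 mm; at the end stop at x +34, y +37 mm. Push it on the side that faces the front wall.
- pawl (a joint): Brass ratchet pawl sliding on the left of the roller arm. 0 = sprung fully out, grows to about 0.006 m as the arm's nose pin pushes it aside, and snaps back to 0 when the pin is past.
- screwdriver: Loose screwdriver, red handle, flat blade, 170 mm long, about 70 g, lying flat; origin under its middle on the worktop; its own -y points to the blade tip. Handle 20 mm wide, 24 high, from y +6 to +84 mm; shank 6 mm thick from y +6 to -85 mm, its axis 12 mm above the underside.
- handle (a point): Point on the screwdriver's axis 20 mm along +y from its middle, on the red handle, half-way up (12 mm above the worktop as it lies): a good place to grip; 105 mm from the blade tip.
- blade_tip (a point): End of the screwdriver's blade, on its axis.
- pawn_1_mid (a point): Wood-coloured turned pawn, 27 mm diameter, 59 mm high, standing left of the box; point half-way up. Not to be moved.
- pawn_2_mid (a point): White turned pawn, 28 mm diameter, 62 mm high, standing left of the box; point half-way up. Not to be moved.
- brass_stock_mid (a point): Brass bar, 16 x 105 x 18 mm, lying left of the box; its centre. Not to be moved.

How it is judged:
By the outcome, as a careful person would: the job done as asked, in the order asked, and still so for the second after the job is handed in, while the arm keeps its last pose, push and grip.
It also fails if it takes over 58 s, if anything falls off the work surface, if the arm or the gripper's body presses on something with over 40 N, if the wrist force passes 120 N, or if a joint passes its speed limit or range.

## Working session

There is one attempt and no reset: what is moved stays moved. The work goes in short steps, Python scripts to look and compute and a shell command to move; the robot and the scene stay as the last step left them, time stands still between calls to the robot, and variables do not carry over. Pictures are saved under pics/ and viewed, at most 10 in all, crops included, and the job is handed in when it is done.

```bash
mkdir -p pics
cat > h.py <<'E'
import numpy as np, cv2
from plant import arm
def cap(n,f):
    c=arm.capture(n); cv2.imwrite('pics/'+f,c['frame'][:,:,::-1]); np.savez('pics/'+f[:-4],**{k:np.asarray(v) for k,v in c.items()}); return c
def cloud(c):
    d=np.asarray(c['depth']); v,u=np.mgrid[0:d.shape[0],0:d.shape[1]]
    p=np.stack([(u-c['cx'])/c['fx']*d,-(v-c['cy'])/c['fy']*d,-d],-1)
    return p@np.asarray(c['attitude']).T+np.asarray(c['eye'])
E
python3 - <<'E'
from h import *
a=cap('top','top1.png'); b=cap('scene','sc1.png')
for c in (a,b): print({k:np.round(v,3).tolist() for k,v in c.items() if k not in('frame','depth')})
print(arm.get_obs(),arm.tip_reach)
E
```

```text
{'fx': 521.994, 'fy': 521.994, 'cx': 281.705, 'cy': 210.086, 'eye': [344.105, 157.523, 1011.46], 'attitude': [[-0.002, 0.981, -0.193], [-1.0, -0.006, -0.021], [-0.022, 0.193, 0.981]]}
{'fx': 536.601, 'fy': 536.601, 'cx': 273.475, 'cy': 217.019, 'eye': [14.32, -242.432, 772.591], 'attitude': [[0.616, 0.585, -0.529], [-0.788, 0.452, -0.418], [-0.006, 0.674, 0.739]]}
{'time_s': 0.1, 'joint_positions': array([-69.13302565,  24.93077593,   1.42965979,  90.18443532,
        -0.66579573,  64.97343753,  -4.30225912]), 'dq': array([ 0.00941861, -0.07513884,  0.03236808, -0.22738844,  0.04280963,
       -0.0643071 ,  0.00905455]), 'effort': array([ 3.00552718e-03, -6.69123459e+01,  9.87585336e-01, -3.15147614e+01,
       -6.05264632e-02,  3.72595922e-02,  7.45858961e-05]), 'tcp_pos': array([281.08647133, 557.69648396, 221.23776303]), 'orientation': array([[-8.92992834e-01,  4.50070557e-01, -5.40324736e-04],
       [ 4.50070871e-01,  8.92991902e-01, -1.29403421e-03],
       [-9.99010857e-05, -1.39874770e-03, -9.99999017e-01]]), 'contact_force': array([-0.91687397, -0.58376624,  0.38357524]), 'ft_torque': array([-0.03267011, -0.01340799,  0.04721877]), 'gripper_force': 0.0, 'finger_gap': 91.88063060772059} 25.0
```

View pics/top1.png

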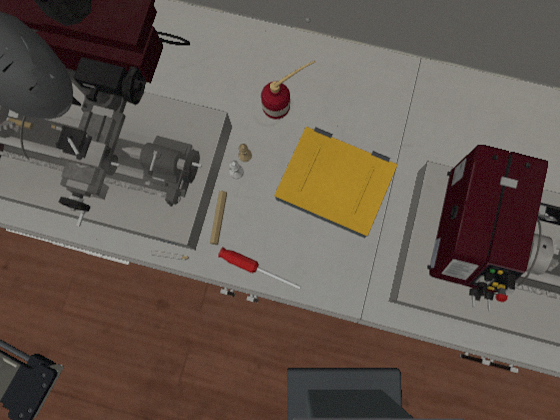

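View pics/sc1.png

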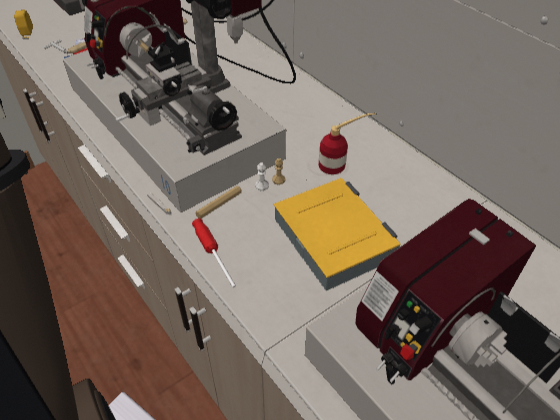

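The top view shows the yellow cover centred at about (337,182), hinges at the upper edge, and the screwdriver with its handle at (238,260) and tip at (299,288). The pawns are at (244,152) and (235,169), and the bar at (219,218). The scene view agrees.

```bash
cat > m1.py <<'E'
from h import *
for f in('top1','sc1'):
    c=dict(np.load(f'pics/{f}.npz')); P=cloud(c); hsv=cv2.cvtColor(c['frame'],cv2.COLOR_RGB2HSV); H,S,V=[hsv[...,i].astype(int) for i in range(3)]
    A=(np.abs(P[...,0]-480)<200)&(np.abs(P[...,1]-150)<300)
    Y=A&(H>18)&(H<32)&(S>180)&(np.abs(P[...,2]-45)<8)
    q=P[Y]; r=cv2.minAreaRect(q[:,:2].astype(np.float32)); print(f,'cover',r,np.round(cv2.boxPoints(r),1).tolist(),'z',np.median(q[:,2]))
    R=A&((H<6)|(H>174))&(S>150)&(P[...,2]>3)&(P[...,2]<32)&(P[...,0]<420)
    q=P[R]; r=cv2.minAreaRect(q[:,:2].astype(np.float32)); print('handle',r,q[:,2].max(),len(q), 'worktop z',np.median(P[A&(P[...,2]<5)][:,2]))
    m=q[:,:2].mean(0); _,_,vt=np.linalg.svd(q[:,:2]-m); d=vt[0]*(-np.sign(vt[0][1]))
    s=(P[...,:2]-m)@d; n=np.abs((P[...,:2]-m)@[-d[1],d[0]])
    K=A&(n<8)&(s>-60)&(s<160)&(P[...,2]>5)&(P[...,2]<32)
    k=P[K]; print('m',m,'d',d,'ang',np.degrees(np.arctan2(d[1],d[0])),'s range',np.percentile(s[K],[0,1,99,100]), 'shank off',np.median(((k[:,:2]-m)@[-d[1],d[0]])[s[K]>60]))
    tip=m+d*np.percentile(s[K],99.7); print('tip',tip,'grip',tip-105*d)
    O=A&(P[...,2]>8)&(P[...,2]<80)&(P[...,1]>180)&(P[...,0]>330)&(P[...,1]<330)
    n_,l,st,ce=cv2.connectedComponentsWithStats(O.astype(np.uint8))
    for i in range(1,n_):
        if st[i,4]>20: w=P[l==i]; print('obj',np.round(w.mean(0)),np.round(w.min(0)),np.round(w.max(0)),st[i,4])
E
python3 m1.py
```

```text
top1 cover ((592.4173583984375, 75.33680725097656), (189.91732788085938, 151.50482177734375), 66.04454803466797) [[484.6000061035156, 19.299999237060547], [623.0999755859375, -42.20000076293945], [700.2000122070312, 131.39999389648438], [561.7000122070312, 192.89999389648438]] z 44.91004705256546Traceback (most recent call last):
  File "m1.py", line 8, in <module>
    q=P[R]; r=cv2.minAreaRect(q[:,:2].astype(np.float32)); print('handle',r,q[:,2].max(),len(q), 'worktop z',np.median(P[A&(P[...,2]<5)][:,2]))
                                                                            ~~~~~~~~~~^^
    return umr_maximum(a, axis, None, out, keepdims, initial, where)
ValueError: zero-size array to reduction operation maximum which has no identity
```

```bash
sed -i 's/<420)/<480)/; s/(np.abs(P\[...,0\]-480)<200)/(np.abs(P[...,0]-500)<230)/' m1.py; python3 m1.py
```

```text
top1 cover ((592.4674682617188, 75.61854553222656), (189.9737548828125, 151.878173828125), 65.7059097290039) [[484.20001220703125, 20.299999237060547], [622.5999755859375, -42.20000076293945], [700.7999877929688, 131.0], [562.2999877929688, 193.39999389648438]] z 44.9079441627519
handle ((443.54608154296875, 262.5887145996094), (76.90979766845703, 22.77094841003418), 65.79988098144531) 29.48485186860819 441 worktop z -0.7034079203461943
m [442.56163084 261.1843822 ] d [-0.4084482 -0.9127815] ang -114.10739041474915 s range [-41.05793121 -39.73269533 125.19010989 156.44378627] shank off -0.6365640746531853
tip [386.81637697 136.60741905] grip [429.70343806 232.44947658]
obj [623. 306.  45.] [532. 281.   8.] [716. 330.  80.] 779
obj [653. 253.  34.] [644. 243.   8.] [664. 265.  60.] 135
obj [618. 270.  35.] [608. 256.   8.] [631. 282.  65.] 154
obj [568. 185.  41.] [556. 180.  10.] [589. 193.  49.] 86
obj [526. 304.  15.] [474. 289.   8.] [579. 318.  21.] 436
obj [438. 253.  20.] [403. 181.   8.] [468. 302.  29.] 583
sc1 cover ((591.0219116210938, 72.38494873046875), (192.4963073730468
[... 190 characters left out ...]
0010496609825
handle ((444.24267578125, 266.13232421875), (93.10658264160156, 23.739749908447266), 65.4664306640625) 26.95305056751681 417 worktop z -1.8291280147336693
m [438.28874102 255.52425164] d [-0.41186741 -0.91124378] ang -114.32219684425088 s range [-46.00528959 -42.48096357 122.82060021 123.9472913 ] shank off 1.3785394296111577
tip [387.40431467 142.94404789] grip [430.65039299 238.62464524]
obj [616. 299.  44.] [515. 239.   8.] [717. 330.  80.] 2497
obj [729. 188.  44.] [727. 181.  22.] [730. 194.  62.] 42
obj [523. 298.  14.] [472. 284.   8.] [578. 315.  20.] 367
obj [564. 184.  36.] [557. 180.  10.] [582. 189.  49.] 56
obj [435. 248.  19.] [405. 180.   8.] [467. 299.  27.] 523
```

Housing: yaw about -24.2°, centre about (592,74). The blade points along housing -y, and the grip point is about (432,238).

```bash
python3 -m crank '[{"claw":0,"delta_pos":[0,-4,0],"twist":-9},{"claw":0,"delta_pos":[0,-4,0],"twist":-9},{"claw":0,"delta_pos":[0,-4,0],"twist":-9},{"claw":0,"delta_pos":[0,-4,0],"twist":-9},{"claw":0,"delta_pos":[0,-4,0],"twist":-9}]' 
python3 -m crank '[{"claw":0,"delta_pos":[1,-4,-1],"twist":-9},{"claw":0,"delta_pos":[3,-4,-2],"twist":-9},{"claw":0,"delta_pos":[3,-4,-2],"twist":-9},{"claw":0,"delta_pos":[4,0,-3],"twist":-9},{"claw":0,"delta_pos":[4,0,-3],"twist":-6.4}]'; python3 -c "
from plant import arm;o=arm.get_obs();print(o['joint_positions'].round(1),o['orientation'].round(3)[:,1])"
```

```text
time_s: 0.72
tcp_pos: [281.1, 356.6, 221.7]
orientation: [[-0.308, 0.951, -0.0], [0.951, 0.308, -0.0], [-0.0, -0.0, -1.0]]
contact_force: [1.5, 0.8, 0.6]
finger_gap: 91.5
gripper_force: 0.0
time_s: 1.35
tcp_pos: [432.5, 237.8, 111.2]
orientation: [[0.413, 0.911, 0.001], [0.911, -0.413, 0.001], [0.001, 0.0, -1.0]]
contact_force: [-0.8, 0.0, 0.6]
finger_gap: 91.6
gripper_force: 0.0
[-53.   21.1  23.3 117.2 -11.9  43.8 -46.9] [ 0.911 -0.413  0.   ]
```

```bash
python3 -m crank '[{"claw":0,"delta_pos":[0,0,-4],"twist":0},{"claw":0.3,"delta_pos":[0,0,-3],"twist":0},{"claw":0.5,"delta_pos":[0,0,-1.3],"twist":0},{"claw":1,"delta_pos":[0,0,0],"twist":0},{"claw":1,"delta_pos":[0,0,0],"twist":0}]' 60
python3 -m crank '[{"claw":1,"delta_pos":[0,0,0],"twist":0},{"claw":1,"delta_pos":[0,0,0],"twist":0},{"claw":1,"delta_pos":[0,0,0],"twist":0},{"claw":1,"delta_pos":[0,0,0],"twist":0},{"claw":1,"delta_pos":[0,0,0],"twist":0}]' 60
python3 -c "
from h import *
cap('top','top2.png');cap('scene','sc2.png')"
```

```text
time_s: 1.98
tcp_pos: [431.9, 238.6, 30.0]
orientation: [[0.409, 0.912, 0.001], [0.912, -0.409, 0.001], [0.001, 0.001, -1.0]]
contact_force: [0.1, 0.2, -0.7]
finger_gap: 56.3
gripper_force: 0.0
time_s: 2.6
tcp_pos: [431.3, 238.1, 28.9]
orientation: [[0.409, 0.912, 0.0], [0.912, -0.409, -0.0], [-0.0, 0.0, -1.0]]
contact_force: [-0.3, 0.0, 0.7]
finger_gap: 6.6
gripper_force: 0.0
```

View pics/sc2.png

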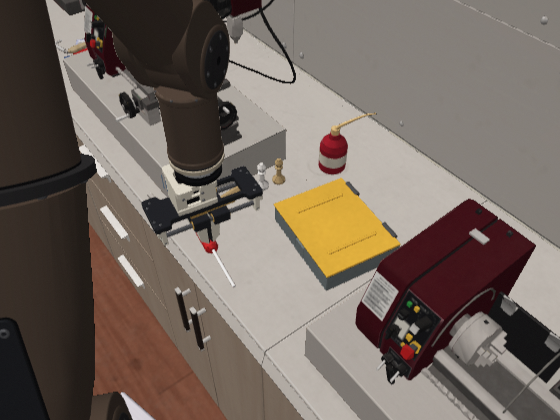

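The fingers are around the rear of the handle at about (208,225), but a 6.6 mm gap is less than the handle's width. I'll check whether they closed on it.

```bash
python3 -m crank '[{"claw":1,"delta_pos":[0,0,0],"twist":0}]'
python3 - <<'E'
from h import *
a=cap('top','top3.png');b=cap('scene','sc3.png')
i=lambda c,x,y:cv2.resize(c['frame'][y:y+100,x:x+130,::-1],(780,600)[:2] and (390,300),interpolation=cv2.INTER_CUBIC)
cv2.imwrite('pics/c3.png',np.hstack([i(a,190,215),i(b,140,190)]))
E
```

```text
time_s: 2.82
tcp_pos: [431.3, 238.1, 28.9]
orientation: [[0.409, 0.912, -0.0], [0.912, -0.409, -0.0], [-0.0, 0.0, -1.0]]
contact_force: [-1.0, 0.1, 0.7]
finger_gap: 0.5
gripper_force: 0.0
```

View pics/c3.png

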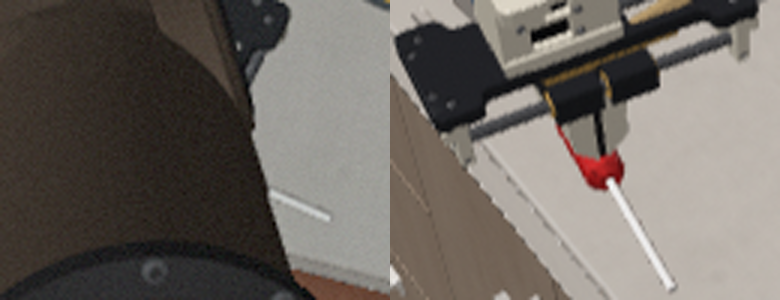

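Run:
```python
from h import *
c=dict(np.load('pics/sc3.npz'));P=cloud(c)
for z in(4,14,24,30):
    p=(np.array([431-4,238.-9,z])-c['eye'])@c['attitude']; print(z,c['cx']+c['fx']*p[0]/-p[2],c['cy']-c['fy']*p[1]/-p[2])
for u in (206,209,212,215):
  print(u,[(v,*P[v,u].round().astype(int).tolist()) for v in range(222,256,3)])
o=arm.get_obs();print(o['tcp_pos'],arm.tip_reach)
```

```text
4 211.690358487329 251.76849225534147
14 211.19219910409515 248.3254718253016
24 210.68643760549026 244.82990949920404
30 210.37925896690777 242.70684936241474
206 [(222, 406, 209, 118), (225, 403, 206, 115), (228, 405, 210, 103), (231, 421, 230, 67), (234, 422, 231, 57), (237, 419, 229, 53), (240, 420, 231, 43), (243, 427, 241, 20), (246, 423, 237, 19), (249, 418, 233, 17), (252, 418, 235, 8), (255, 416, 233, 2)]
209 [(222, 411, 206, 116), (225, 410, 207, 108), (228, 428, 228, 70), (231, 426, 227, 65), (234, 427, 229, 54), (237, 425, 228, 48), (240, 423, 227, 42), (243, 422, 227, 35), (246, 424, 231, 22), (249, 421, 228, 18), (252, 419, 227, 12), (255, 419, 229, 2)]
212 [(222, 432, 223, 86), (225, 432, 224, 77), (228, 430, 223, 71), (231, 431, 225, 61), (234, 430, 225, 54), (237, 429, 225, 47), (240, 428, 225, 39), (243, 433, 231, 22), (246, 428, 227, 21), (249, 425, 225, 17), (252, 423, 224, 11), (255, 424, 226, 0)]
215 [(222, 420, 202, 111), (225, 435, 220, 77), (228, 436, 222, 67), (231, 436, 222, 59), (234, 435, 222, 51), (237, 435, 223, 43), (240, 454, 246, 0), (243, 14, -242, 773), (246, 433, 225, 18), (249, 429, 221, 16), (252, 424, 217, 15), (255, 420, 214, 13)]
[431.27160428 238.10665396  28.90706111] 25.0
```

The closed tips sit above the handle, at roughly z 30, so the fingers end higher than the stated reach. I'll open and measure the tips.

```bash
python3 -m crank '[{"claw":0.2,"delta_pos":[0,0,0.5],"twist":0},{"claw":0.2,"delta_pos":[0,0,0],"twist":0},{"claw":0.2,"delta_pos":[0,0,0],"twist":0},{"claw":0.45,"delta_pos":[0,0,0],"twist":0},{"claw":0.45,"delta_pos":[0,0,0],"twist":0}]'
python3 - <<'E'
from h import *
b=cap('scene','sc4.png');P=cloud(b)
cv2.imwrite('pics/c4.png',cv2.resize(b['frame'][200:270,165:265,::-1],(800,560),interpolation=cv2.INTER_CUBIC))
for v in range(222,256,3): print(v,[P[v,u].round().astype(int).tolist() for u in range(190,236,5)])
E
```

```text
time_s: 3.55
tcp_pos: [431.2, 238.1, 33.9]
orientation: [[0.409, 0.912, -0.0], [0.912, -0.409, -0.0], [-0.0, -0.0, -1.0]]
contact_force: [-0.3, -0.6, 0.2]
finger_gap: 45.6
gripper_force: 0.0
222 [[384, 222, 128], [390, 216, 127], [399, 215, 120], [476, 292, -1], [482, 284, 0], [486, 274, 3], [448, 220, 74], [456, 215, 70], [463, 211, 66], [513, 247, -2]]
225 [[383, 221, 123], [389, 216, 121], [452, 279, 22], [458, 272, 20], [476, 278, 0], [483, 272, -1], [450, 223, 62], [455, 215, 63], [463, 211, 58], [506, 241, -2]]
228 [[380, 220, 119], [387, 215, 116], [445, 273, 23], [452, 266, 22], [472, 275, -2], [476, 266, 0], [450, 224, 52], [454, 215, 56], [462, 211, 51], [500, 236, -1]]
231 [[379, 219, 113], [404, 238, 76], [441, 269, 21], [445, 260, 24], [464, 267, 2], [470, 261, 0], [449, 224, 45], [453, 215, 48], [488, 238, -1], [494, 231, 0]]
234 [[394, 240, 77], [402, 237, 72], [437, 265, 19], [439, 254, 25], [447, 249, 22], [465, 255, 0], [471, 249, -1], [452, 215, 41], [484, 235, -3], [488, 226, 0]]
237 [[393, 240, 70], [401, 237, 64], [432, 261, 17], [433, 248, 26], [442, 245, 21], 
[... 351 characters left out ...]
, -1], [460, 226, 0], [468, 221, -3], [472, 212, -1]]
246 [[415, 274, -2], [421, 266, -2], [426, 258, -1], [422, 239, 18], [424, 228, 24], [433, 224, 19], [450, 230, -2], [453, 220, 2], [460, 213, 1], [466, 207, -1]]
249 [[410, 268, -1], [416, 262, -2], [420, 253, 1], [418, 236, 15], [14, -242, 773], [430, 222, 14], [443, 223, 1], [449, 217, -1], [455, 209, 0], [460, 201, 1]]
252 [[405, 264, -2], [411, 257, -2], [415, 248, 1], [421, 241, 0], [421, 227, 11], [425, 218, 13], [438, 219, 0], [445, 213, -1], [449, 204, 1], [456, 198, -1]]
255 [[399, 258, 0], [406, 252, -2], [411, 243, 0], [415, 235, 1], [422, 229, -1], [419, 212, 15], [433, 215, -1], [439, 208, -1], [444, 200, 0], [450, 193, -1]]
```

View pics/c4.png

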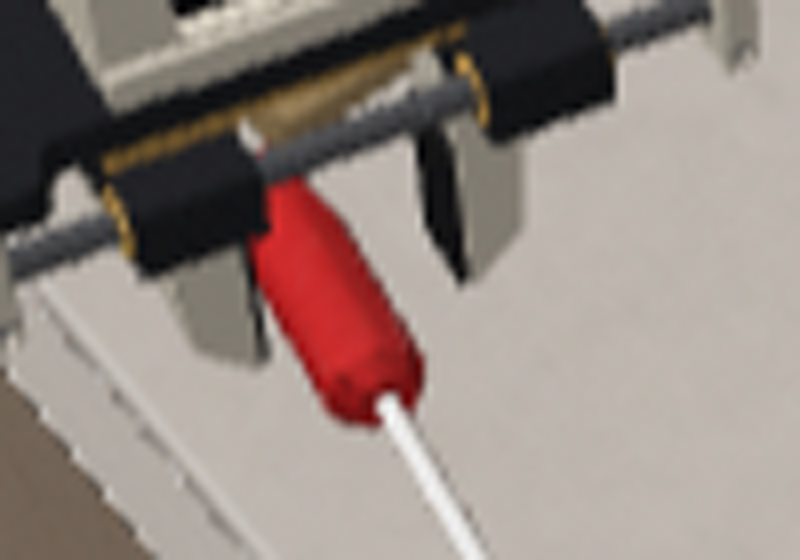

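The tips are at about z 39 while the reported TCP z is 34, so they end about 5 mm above the reported TCP. The handle lies between them. I'll descend in steps, watching the force.

```bash
python3 -m crank '[{"claw":0.45,"delta_pos":[0,0,-1.2],"twist":0},{"claw":0.45,"delta_pos":[0,0,-1.0],"twist":0},{"claw":0.45,"delta_pos":[0,0,0],"twist":0}]'
python3 -m crank '[{"claw":0.45,"delta_pos":[0,0,-0.4],"twist":0},{"claw":0.45,"delta_pos":[0,0,0],"twist":0}]'
python3 - <<'E'
from h import *
b=cap('scene','sc5.png');P=cloud(b)
for v in range(234,264,2): print(v,[P[v,u].round().astype(int).tolist() for u in range(188,233,4)])
E
```

```text
time_s: 3.98
tcp_pos: [430.6, 237.6, 10.8]
orientation: [[0.409, 0.912, -0.002], [0.912, -0.409, -0.001], [-0.002, -0.001, -1.0]]
contact_force: [-0.2, 0.2, 0.2]
finger_gap: 50.7
gripper_force: 0.0
time_s: 4.22
tcp_pos: [431.3, 238.1, 7.8]
orientation: [[0.409, 0.912, -0.0], [0.912, -0.409, -0.0], [-0.0, -0.0, -1.0]]
contact_force: [-1.2, 1.0, 0.2]
finger_gap: 50.5
gripper_force: 0.0
234 [[378, 225, 102], [382, 220, 102], [388, 216, 100], [435, 264, 21], [438, 256, 24], [444, 251, 22], [462, 261, -2], [466, 254, 0], [456, 232, 25], [451, 217, 41], [455, 210, 42], [463, 209, 35]]
236 [[375, 222, 101], [380, 218, 100], [387, 217, 94], [14, -242, 773], [437, 255, 21], [441, 249, 21], [447, 244, 19], [462, 251, 0], [457, 234, 17], [451, 217, 35], [456, 213, 33], [14, -242, 773]]
238 [[375, 223, 96], [380, 219, 95], [385, 215, 92], [432, 261, 16], [432, 250, 23], [436, 244, 23], [441, 239, 23], [459, 248, -1], [463, 241, 1], [451, 217, 29], [456, 213, 27], [477, 223, 0]]
240 [[373, 221, 94], [379, 219, 91], [386, 216, 86], [429, 259, 13], [430, 249, 21], [432, 240, 24], [438, 236, 22], [4
[... 1499 characters left out ...]
, [415, 238, -4], [418, 230, 0], [422, 224, 1], [418, 209, 16], [432, 213, -1], [436, 208, -1], [439, 200, 1], [445, 196, 0]]
258 [[392, 256, 0], [397, 250, -1], [400, 243, 1], [406, 240, -2], [410, 233, -1], [414, 227, 1], [419, 221, 0], [417, 208, 12], [428, 210, 0], [431, 203, 2], [437, 199, -2], [441, 192, 0]]
260 [[391, 255, -4], [393, 247, 0], [398, 241, 0], [403, 237, -3], [407, 230, -1], [411, 224, -1], [415, 218, 0], [421, 213, -2], [416, 198, 15], [429, 202, -1], [433, 194, 1], [438, 190, -1]]
262 [[389, 255, -8], [389, 242, 2], [395, 239, -1], [399, 233, -1], [403, 226, 1], [407, 221, 0], [413, 216, -3], [417, 210, -1], [413, 195, 15], [425, 198, 0], [431, 194, -3], [433, 185, 3]]
```

The tips are now at about z 10, with no contact. I'll go 6 mm lower, then grip.

```bash
python3 -m crank '[{"claw":0.45,"delta_pos":[0,0,-0.3],"twist":0},{"claw":0.45,"delta_pos":[0,0,-0.3],"twist":0},{"claw":0.8,"delta_pos":[0,0,0],"twist":0},{"claw":1,"delta_pos":[0,0,0],"twist":0},{"claw":1,"delta_pos":[0,0,0],"twist":0}]' 60
python3 -m crank '[{"claw":1,"delta_pos":[0,0,0],"twist":0},{"claw":1,"delta_pos":[0,0,0],"twist":0}]'
```

```text
time_s: 4.9
tcp_pos: [431.4, 238.2, 2.0]
orientation: [[0.409, 0.912, 0.0], [0.912, -0.409, 0.0], [0.0, 0.0, -1.0]]
contact_force: [0.6, 0.3, 0.5]
finger_gap: 25.0
gripper_force: 0.0
time_s: 5.15
tcp_pos: [431.4, 238.1, 2.0]
orientation: [[0.409, 0.912, 0.0], [0.912, -0.409, 0.0], [0.0, 0.0, -1.0]]
contact_force: [-0.6, -0.5, 1.5]
finger_gap: 18.7
gripper_force: 59.9
```

```bash
python3 -m crank '[{"claw":1,"delta_pos":[0,0,2],"twist":0},{"claw":1,"delta_pos":[0,0,3],"twist":0},{"claw":1,"delta_pos":[0,-1,2],"twist":10},{"claw":1,"delta_pos":[0,-1,0],"twist":10},{"claw":1,"delta_pos":[-0.6,-1,0],"twist":10}]'
python3 -m crank '[{"claw":1,"delta_pos":[-1,-1,0],"twist":10},{"claw":1,"delta_pos":[-1,-1,0],"twist":10},{"claw":1,"delta_pos":[0,-1,0],"twist":10},{"claw":1,"delta_pos":[0,-1,0],"twist":10},{"claw":1,"delta_pos":[0,-1,0],"twist":10}]'
python3 -m crank '[{"claw":1,"delta_pos":[0,0,-2.4],"twist":10},{"claw":1,"delta_pos":[0,0,-2.4],"twist":0},{"claw":1,"delta_pos":[0,0,0],"twist":0}]'
python3 - <<'E'
from h import *
b=cap('scene','sc6.png');a=cap('top','top6.png')
cv2.imwrite('pics/c6.png',np.hstack([cv2.resize(c['frame'][y:y+140,x:x+130,::-1],(390,420),interpolation=cv2.INTER_CUBIC) for c,x,y in((a,260,190),(b,200,200))]))
E
```

```text
time_s: 5.78
tcp_pos: [425.6, 207.9, 72.3]
orientation: [[-0.108, 0.994, 0.001], [0.994, 0.108, 0.0], [0.0, 0.001, -1.0]]
contact_force: [0.3, -1.3, -0.2]
finger_gap: 18.6
gripper_force: 59.9
time_s: 6.4
tcp_pos: [405.2, 157.7, 71.9]
orientation: [[-0.831, 0.557, -0.0], [0.557, 0.831, -0.0], [0.0, -0.0, -1.0]]
contact_force: [0.3, -0.1, -1.4]
finger_gap: 18.4
gripper_force: 59.9
time_s: 6.78
tcp_pos: [404.1, 157.4, 22.9]
orientation: [[-0.912, 0.41, -0.003], [0.41, 0.912, -0.001], [0.002, -0.003, -1.0]]
contact_force: [-0.1, 0.0, -0.4]
finger_gap: 18.7
gripper_force: 59.9
```

View pics/c6.png

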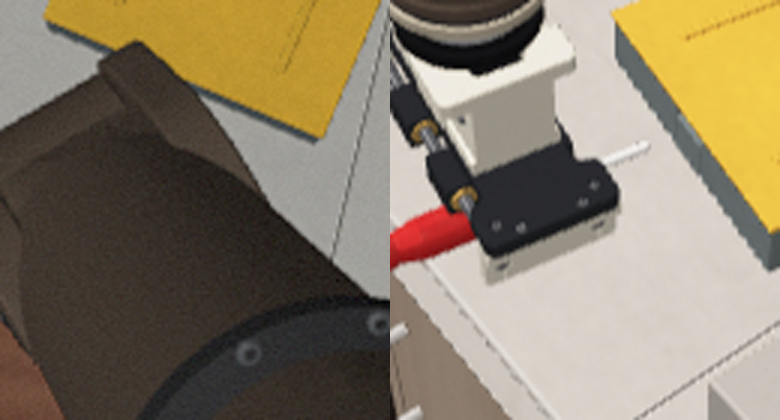

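The blade points at the notch: tip at scene pixel (286,249), notch at (299,242). I'll compute both in housing coordinates.

Run:
```python
from h import *
c=dict(np.load('pics/sc6.npz'));P=cloud(c)
th=np.radians(-24.2);Hx=np.array([np.cos(th),np.sin(th)]);Hy=np.array([-Hx[1],Hx[0]])
def hz(p): q=p[...,:2]-np.array([591.5,74]); return np.stack([q@Hx,q@Hy,p[...,2]],-1)
Q=hz(P);F=c['frame'].astype(int)
M=(Q[...,2]>18)&(Q[...,2]<50)&(Q[...,0]<-90)&(Q[...,0]>-150)&(np.abs(Q[...,1])<25)
q=Q[M];print(len(q));
for a in range(-150,-85,6):
    s=q[(q[:,0]>=a)&(q[:,0]<a+6)]
    if len(s): print(a,np.median(s,0).round(1),len(s))
print(q[:,0].max())
# front wall profile: brightness along y at z~34 on outer face
for z in (24,34):
  for y in range(-30,31,4):
    w=np.array([591.5,74])+Hx*-75+Hy*y; p=(np.array([*w,z])-c['eye'])@c['attitude']
    u=c['cx']+c['fx']*p[0]/-p[2];v=c['cy']-c['fy']*p[1]/-p[2]; i,j=int(round(v)),int(round(u))
    print(z,y,j,i,F[i,j].tolist(),Q[i,j].round().tolist())
print('tcp',hz(arm.get_obs()['tcp_pos']))
```

```text
54
-138 [-132.5   -6.    35.5] 1
-132 [-128.9   -4.8   34.5] 10
-126 [-124.3   -5.    34.5] 12
-120 [-116.8   -4.8   35. ] 11
-114 [-111.    -4.8   34.9] 11
-108 [-106.    -4.9   33.9] 9
-102.72798029298556
24 -30 306 256 [97, 103, 104] [-75.0, -29.0, 24.0]
24 -26 305 255 [95, 102, 101] [-74.0, -24.0, 21.0]
24 -22 304 253 [96, 103, 103] [-73.0, -19.0, 21.0]
24 -18 303 252 [89, 95, 95] [-74.0, -17.0, 22.0]
24 -14 302 250 [98, 104, 104] [-74.0, -14.0, 24.0]
24 -10 301 249 [98, 103, 105] [-74.0, -11.0, 23.0]
24 -6 299 247 [97, 103, 103] [-73.0, -2.0, 19.0]
24 -2 298 246 [97, 103, 104] [-72.0, 4.0, 15.0]
24 2 297 244 [98, 105, 105] [-73.0, 6.0, 19.0]
24 6 296 243 [98, 106, 106] [-73.0, 9.0, 19.0]
24 10 295 241 [90, 97, 96] [-74.0, 12.0, 22.0]
24 14 294 240 [96, 103, 103] [-73.0, 16.0, 20.0]
24 18 293 238 [96, 103, 104] [-74.0, 19.0, 23.0]
24 22 292 237 [99, 105, 105] [-73.0, 24.0, 20.0]
24 26 291 235 [98, 104, 104] [-72.0, 30.0, 19.0]
24 30 290 234 [98, 105, 105] [-74.0, 31.0, 22.0]
34 -30 306 253 [97, 105, 104] [-74.0, -27.0, 30.0]
34 -26 305 251 [96, 102, 102] [-73.0, -22.0, 29.0]
34 -22 304 250 [97, 103, 103] [-73.0, -18.0, 28.0]
34 -18 303 248 [115, 122, 122] [-72.0, -13.0, 27.0]
34 -14 302 247 [125, 133, 134] [-72.0, -10.0, 28.0]
34 -10 301 245 [133, 142, 142] [-71.0, -5.0, 27.0]
34 -6 300 244 [127, 134, 135] [-71.0, -1.0, 25.0]
34 -2 298 242 [122, 129, 131] [-72.0, 4.0, 27.0]
34 2 297 241 [107, 114, 115] [-73.0, 7.0, 26.0]
34 6 296 239 [126, 135, 135] [-72.0, 11.0, 27.0]
34 10 295 238 [94, 101, 101] [-73.0, 13.0, 28.0]
34 14 294 236 [98, 105, 105] [-74.0, 16.0, 31.0]
34 18 293 235 [97, 104, 105] [-74.0, 20.0, 30.0]
34 22 292 233 [98, 104, 105] [-74.0, 23.0, 33.0]
34 26 291 232 [99, 105, 105] [-73.0, 29.0, 29.0]
34 30 290 230 [99, 105, 105] [-73.0, 33.0, 31.0]
tcp [-204.30159018    0.35376104   24.27138826]
```

```bash
python3 -m crank '[{"claw":1,"delta_pos":[0.1,0.3,0],"twist":0},{"claw":1,"delta_pos":[1.4,-0.6,0],"twist":0},{"claw":1,"delta_pos":[1.3,-0.6,0],"twist":0},{"claw":1,"delta_pos":[0,0,0],"twist":0}]'
python3 -m crank '[{"claw":1,"delta_pos":[0.9,-0.4,0],"twist":0},{"claw":1,"delta_pos":[0.9,-0.4,0],"twist":0},{"claw":1,"delta_pos":[0.9,-0.4,0],"twist":0},{"claw":1,"delta_pos":[0,0,0],"twist":0}]'
python3 - <<'E'
from h import *
b=cap('scene','sc7.png')
cv2.imwrite('pics/c7.png',cv2.resize(b['frame'][190:330,230:370,::-1],(560,560),interpolation=cv2.INTER_CUBIC))
E
```

```text
time_s: 7.38
tcp_pos: [435.1, 148.3, 24.1]
orientation: [[-0.911, 0.411, 0.001], [0.411, 0.911, 0.0], [-0.001, 0.001, -1.0]]
contact_force: [-0.1, 0.1, 0.4]
finger_gap: 18.2
gripper_force: 59.9
time_s: 7.88
tcp_pos: [461.2, 136.7, 23.9]
orientation: [[-0.912, 0.41, 0.001], [0.41, 0.912, 0.0], [-0.0, 0.0, -1.0]]
contact_force: [-0.7, 0.8, 0.0]
finger_gap: 18.8
gripper_force: 59.9
```

View pics/c7.png

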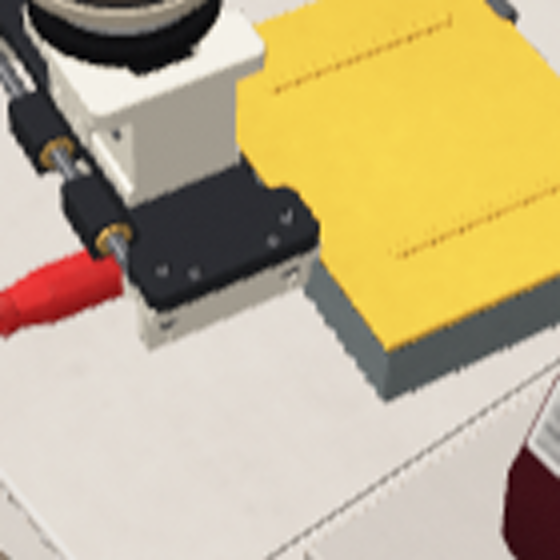

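The blade is in the notch with no contact force. Now I'll lift.

```bash
python3 -m crank '[{"claw":1,"delta_pos":[0,0,0.3],"twist":0},{"claw":1,"delta_pos":[0,0,0.2],"twist":0},{"claw":1,"delta_pos":[0,0,0.2],"twist":0}]'
python3 -m crank '[{"claw":1,"delta_pos":[0,0,0.2],"twist":0},{"claw":1,"delta_pos":[0,0,0.2],"twist":0},{"claw":1,"delta_pos":[0,0,0.2],"twist":0},{"claw":1,"delta_pos":[0,0,0],"twist":0}]'
python3 - <<'E'
from h import *
b=cap('scene','sc8.png');P=cloud(b)
F=cv2.cvtColor(b['frame'],cv2.COLOR_RGB2HSV);M=(F[...,0]>18)&(F[...,0]<32)&(F[...,1]>150)&(np.abs(P[...,0]-590)<200)&(np.abs(P[...,1]-75)<150)
print(np.percentile(P[M][:,2],[1,50,99]),M.sum())
E
```

```text
time_s: 8.3
tcp_pos: [459.8, 137.2, 31.0]
orientation: [[-0.913, 0.409, -0.001], [0.409, 0.913, -0.0], [0.001, -0.0, -1.0]]
contact_force: [-1.6, 0.7, -2.2]
finger_gap: 18.8
gripper_force: 59.9
time_s: 8.8
tcp_pos: [460.6, 137.2, 37.2]
orientation: [[-0.912, 0.409, 0.001], [0.409, 0.912, 0.0], [-0.001, 0.001, -1.0]]
contact_force: [0.1, -0.0, -0.6]
finger_gap: 18.4
gripper_force: 59.9
[44.36138759 60.47383656 75.38603987] 5583
```

The cover is springing open. I'll back out, turn back, and return to the original spot.

```bash
python3 -m crank '[{"claw":1,"delta_pos":[-1.8,0.8,0],"twist":0},{"claw":1,"delta_pos":[-1.8,0.8,0],"twist":0},{"claw":1,"delta_pos":[-1.8,0.8,0],"twist":0},{"claw":1,"delta_pos":[-0.4,0.2,2],"twist":0},{"claw":1,"delta_pos":[0,0,2],"twist":-10}]'
python3 -m crank '[{"claw":1,"delta_pos":[0,1,0],"twist":-10},{"claw":1,"delta_pos":[0,1,0],"twist":-10},{"claw":1,"delta_pos":[0,1,0],"twist":-10},{"claw":1,"delta_pos":[0,1,0],"twist":-10},{"claw":1,"delta_pos":[0.6,1,0],"twist":-10}]'
python3 -m crank '[{"claw":1,"delta_pos":[1,1,0],"twist":-10},{"claw":1,"delta_pos":[1,1,0],"twist":-10},{"claw":1,"delta_pos":[0,0.8,-2],"twist":-10},{"claw":1,"delta_pos":[0,0,-2],"twist":0},{"claw":1,"delta_pos":[0,0,0],"twist":0}]'
python3 - <<'E'
from h import *
b=cap('scene','sc9.png');a=cap('top','top9.png')
cv2.imwrite('pics/c9.png',np.hstack([cv2.resize(c['frame'][y:y+160,x:x+220,::-1],(390,284),interpolation=cv2.INTER_CUBIC) for c,x,y in((a,190,100),(b,180,150))]))
P=cloud(b); t=np.array([432,238]);d=np.array([-.41,-.912])
s=(P[...,:2]-t)@d;n=(P[...,:2]-t)@[.912,-.41]
M=(np.abs(n)<25)&(s>20)&(s<120)&(P[...,2]>14)&(P[...,2]<80);q=np.c_[s[M],n[M],P[M][:,2]]
for k in range(20,120,10):
    w=q[(q[:,0]>=k)&(q[:,0]<k+10)]
    if len(w):print(k,np.median(w,0).round(1),len(w))
E
```

```text
time_s: 9.48
tcp_pos: [400.3, 163.7, 77.2]
orientation: [[-0.827, 0.563, -0.001], [0.563, 0.827, -0.0], [0.001, -0.001, -1.0]]
contact_force: [-0.4, 0.5, -0.1]
finger_gap: 18.3
gripper_force: 59.9
time_s: 10.1
tcp_pos: [406.6, 213.9, 76.8]
orientation: [[-0.098, 0.995, -0.001], [0.995, 0.098, -0.0], [-0.0, -0.001, -1.0]]
contact_force: [-0.0, 0.7, -1.5]
finger_gap: 18.4
gripper_force: 59.9
time_s: 10.72
tcp_pos: [426.1, 241.1, 35.9]
orientation: [[0.408, 0.913, -0.003], [0.913, -0.408, -0.002], [-0.003, -0.002, -1.0]]
contact_force: [0.1, -0.7, -1.2]
finger_gap: 18.7
gripper_force: 59.9
20 [26.3 -8.  47.9] 18
30 [35.5 -8.2 48.2] 12
40 [43.9 -7.7 47.9] 14
50 [53.6 -7.9 47.6] 19
60 [64.8 -8.  48.4] 14
70 [74.  -7.7 48.4] 17
80 [85.1 -8.3 48.8] 19
90 [94.9 -8.3 48.1] 17
100 [103.   -7.8  46.7] 13
```

View pics/c9.png

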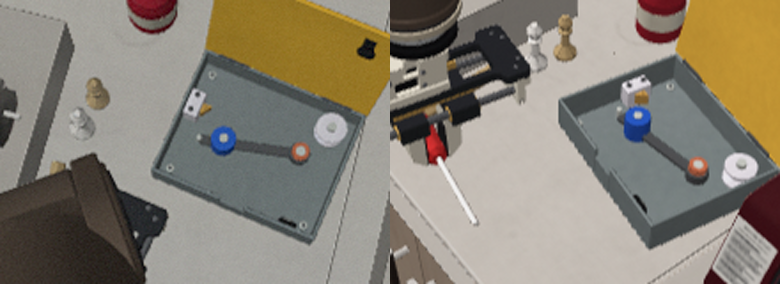

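The cover is fully open, and the blue roller is at crop-left (223,140) and crop-right (637,125). The screwdriver is held level at (450,180). I'll lay it down and locate the roller.

```bash
python3 -m crank '[{"claw":1,"delta_pos":[0.7,0,-1.5],"twist":0},{"claw":1,"delta_pos":[0,0,-1.5],"twist":0},{"claw":1,"delta_pos":[0,0,-0.4],"twist":0},{"claw":0.8,"delta_pos":[0,0,0],"twist":0},{"claw":0.5,"delta_pos":[0,0,0],"twist":0}]' 20
python3 -m crank '[{"claw":0.4,"delta_pos":[0,0,0],"twist":0},{"claw":0.4,"delta_pos":[0,0,0],"twist":0},{"claw":0.4,"delta_pos":[0,0,2],"twist":0},{"claw":0.4,"delta_pos":[0,0,5],"twist":0},{"claw":0.4,"delta_pos":[0,0,5],"twist":0}]'
python3 - <<'E'
from h import *
th=np.radians(-24.2);R=np.array([[np.cos(th),np.sin(th)],[-np.sin(th),np.cos(th)]])
for f in('sc9','top9'):
    c=dict(np.load(f'pics/{f}.npz'));P=cloud(c);h=cv2.cvtColor(c['frame'],cv2.COLOR_RGB2HSV)
    Q=(P[...,:2]-[591.5,74])@R.T
    M=(h[...,0]>100)&(h[...,0]<125)&(h[...,1]>150)&(np.abs(Q[...,0])<75)&(np.abs(Q[...,1])<95)&(P[...,2]>31)
    print(f,M.sum(),np.median(P[M],0).round(1),Q[M].min(0).round(1),Q[M].max(0).round(1))
E
```

```text
time_s: 11.45
tcp_pos: [435.3, 241.1, 2.9]
orientation: [[0.409, 0.912, 0.0], [0.912, -0.409, 0.0], [0.0, 0.0, -1.0]]
contact_force: [-0.2, 0.8, -0.2]
finger_gap: 24.7
gripper_force: 0.0
time_s: 12.08
tcp_pos: [435.0, 240.9, 124.2]
orientation: [[0.409, 0.912, -0.001], [0.912, -0.409, -0.001], [-0.001, -0.0, -1.0]]
contact_force: [1.1, 0.3, 0.4]
finger_gap: 55.5
gripper_force: 0.0
sc9 118 [593.9 107.8  34.2] [-23.2  20.4] [ 3.9 48.2]
top9 128 [596.7 114.5  34.6] [-23.9  26.1] [ 3.9 52.3]
```

Roller measured at housing (-10,37), as expected. I'll go above the entry point at housing (-48,37), world (563,127), with the fingers shut and turned.

```bash
python3 -m crank '[{"claw":1,"delta_pos":[0,-2,0],"twist":10},{"claw":1,"delta_pos":[0,-2,0],"twist":10},{"claw":1,"delta_pos":[1,-2,0],"twist":10},{"claw":1,"delta_pos":[2,-2,0],"twist":10},{"claw":1,"delta_pos":[2,-2,0],"twist":10}]' 20
python3 -m crank '[{"claw":1,"delta_pos":[2,-1,0],"twist":10},{"claw":1,"delta_pos":[2,-0.4,0],"twist":10},{"claw":1,"delta_pos":[2,0,0],"twist":10},{"claw":1,"delta_pos":[1.8,0,0],"twist":10},{"claw":1,"delta_pos":[0,0,-4],"twist":0}]'
python3 -m crank '[{"claw":1,"delta_pos":[0,0,-2],"twist":0},{"claw":1,"delta_pos":[0,0,0],"twist":0}]'
python3 - <<'E'
from h import *
b=cap('scene','sc10.png');a=cap('top','top10.png')
cv2.imwrite('pics/c10.png',np.hstack([cv2.resize(c['frame'][y:y+160,x:x+220,::-1],(390,284),interpolation=cv2.INTER_CUBIC) for c,x,y in((a,200,110),(b,190,150))]))
E
```

```text
time_s: 12.7
tcp_pos: [485.7, 140.6, 123.1]
orientation: [[-0.442, 0.897, 0.0], [0.897, 0.442, 0.0], [0.0, 0.0, -1.0]]
contact_force: [0.3, -0.1, -0.2]
finger_gap: 9.8
gripper_force: 0.0
time_s: 13.32
tcp_pos: [567.2, 127.4, 85.0]
orientation: [[-0.913, 0.408, 0.007], [0.408, 0.913, 0.002], [-0.005, 0.005, -1.0]]
contact_force: [-0.6, -0.1, -0.9]
finger_gap: 0.5
gripper_force: 0.0
time_s: 13.58
tcp_pos: [562.0, 126.7, 61.6]
orientation: [[-0.912, 0.409, -0.003], [0.409, 0.912, -0.001], [0.002, -0.002, -1.0]]
contact_force: [0.1, 0.5, -0.6]
finger_gap: 0.1
gripper_force: 0.0
```

View pics/c10.png

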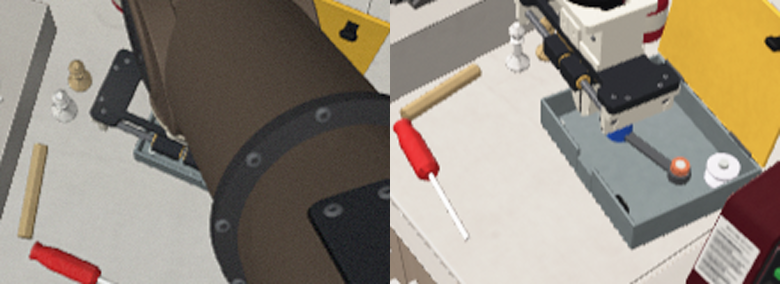

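The screwdriver lies flat, clear of the box (scene crop (430,180)). The gripper is over the tray between the front wall and the roller, and the pawns at (515,40) are clear. I'll descend and push in small steps.

```bash
python3 -m crank '[{"claw":1,"delta_pos":[0,0,-2],"twist":0},{"claw":1,"delta_pos":[0,0,-1.5],"twist":0},{"claw":1,"delta_pos":[0,0,-1.2],"twist":0},{"claw":1,"delta_pos":[0,0,0],"twist":0}]'
python3 -m crank '[{"claw":1,"delta_pos":[0.5,-0.2,0],"twist":0},{"claw":1,"delta_pos":[0.5,-0.2,0],"twist":0},{"claw":1,"delta_pos":[0.4,-0.2,0],"twist":0},{"claw":1,"delta_pos":[0.3,-0.1,0],"twist":0},{"claw":1,"delta_pos":[0,0,0],"twist":0}]'
python3 -m crank '[{"claw":1,"delta_pos":[0.4,-0.2,0],"twist":0},{"claw":1,"delta_pos":[0.4,-0.2,0],"twist":0},{"claw":1,"delta_pos":[0.4,-0.2,0],"twist":0},{"claw":1,"delta_pos":[0,0,0],"twist":0}]'
```

```text
time_s: 14.18
tcp_pos: [562.8, 127.0, 15.3]
orientation: [[-0.912, 0.409, -0.001], [0.409, 0.913, -0.0], [0.001, -0.001, -1.0]]
contact_force: [-2.0, 0.1, 1.0]
finger_gap: 0.3
gripper_force: 0.0
time_s: 14.8
tcp_pos: [579.5, 121.3, 16.1]
orientation: [[-0.913, 0.408, -0.002], [0.408, 0.913, 0.001], [0.002, 0.0, -1.0]]
contact_force: [-4.5, 3.4, 3.3]
finger_gap: 0.5
gripper_force: 2.9
time_s: 15.3
tcp_pos: [591.4, 117.0, 15.8]
orientation: [[-0.913, 0.407, -0.002], [0.407, 0.913, 0.003], [0.003, 0.002, -1.0]]
contact_force: [-3.9, 8.2, 1.3]
finger_gap: 0.5
gripper_force: 3.7
```

```bash
python3 -m crank '[{"claw":1,"delta_pos":[0.3,-0.1,0],"twist":0},{"claw":1,"delta_pos":[0.3,-0.1,0],"twist":0},{"claw":1,"delta_pos":[0.3,-0.1,0],"twist":0},{"claw":1,"delta_pos":[0,0,0],"twist":0}]'
python3 -m crank '[{"claw":1,"delta_pos":[0.3,-0.2,0],"twist":0},{"claw":1,"delta_pos":[0.3,-0.1,0],"twist":0},{"claw":1,"delta_pos":[0.2,-0.1,0],"twist":0},{"claw":1,"delta_pos":[0,0,0],"twist":0}]'
```

```text
time_s: 15.8
tcp_pos: [599.6, 114.7, 15.8]
orientation: [[-0.914, 0.406, -0.003], [0.406, 0.914, 0.003], [0.004, 0.002, -1.0]]
contact_force: [-5.6, 9.3, 1.7]
finger_gap: 0.3
gripper_force: 4.6
time_s: 16.3
tcp_pos: [608.1, 109.9, 15.7]
orientation: [[-0.913, 0.407, -0.002], [0.407, 0.913, 0.003], [0.003, 0.002, -1.0]]
contact_force: [-4.3, 7.7, 0.8]
finger_gap: 0.5
gripper_force: 3.5
```

```bash
python3 -m crank '[{"claw":1,"delta_pos":[0.3,-0.1,0],"twist":0},{"claw":1,"delta_pos":[0.3,-0.2,0],"twist":0},{"claw":1,"delta_pos":[0,0,0],"twist":0}]'
python3 -m crank '[{"claw":1,"delta_pos":[0.2,-0.1,0],"twist":0},{"claw":1,"delta_pos":[0,0,0],"twist":0}]'
python3 - <<'E'
from h import *
b=cap('scene','sc11.png');a=cap('top','top11.png')
cv2.imwrite('pics/c11.png',np.hstack([cv2.resize(c['frame'][y:y+110,x:x+150,::-1],(390,286),interpolation=cv2.INTER_CUBIC) for c,x,y in((a,250,120),(b,260,160))]))
E
```

```text
time_s: 16.68
tcp_pos: [614.0, 106.5, 15.7]
orientation: [[-0.913, 0.407, -0.003], [0.407, 0.913, 0.002], [0.003, 0.001, -1.0]]
contact_force: [-4.1, 6.2, 0.5]
finger_gap: 0.4
gripper_force: 3.4
time_s: 16.92
tcp_pos: [615.8, 105.5, 15.6]
orientation: [[-0.913, 0.407, -0.003], [0.407, 0.913, 0.002], [0.004, 0.001, -1.0]]
contact_force: [-4.3, 6.8, 0.8]
finger_gap: 0.4
gripper_force: 3.4
```

View pics/c11.png

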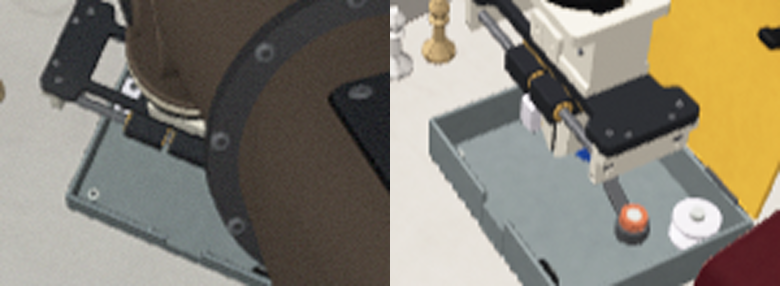

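The fingers are behind the roller, which is pushed well back (arm at (625,205)). The force has not yet jumped, so I'll press on in 1–2 mm steps.

```bash
python3 -m crank '[{"claw":1,"delta_pos":[0.1,-0.05,0],"twist":0},{"claw":1,"delta_pos":[0,0,0],"twist":0}]'
python3 -m crank '[{"claw":1,"delta_pos":[0.1,-0.05,0],"twist":0},{"claw":1,"delta_pos":[0,0,0],"twist":0}]'
python3 -m crank '[{"claw":1,"delta_pos":[0.1,-0.05,0],"twist":0},{"claw":1,"delta_pos":[0,0,0],"twist":0}]'
```

```text
time_s: 17.27
tcp_pos: [616.7, 105.0, 15.7]
orientation: [[-0.913, 0.407, -0.003], [0.407, 0.913, 0.002], [0.004, 0.001, -1.0]]
contact_force: [-5.6, 6.5, 1.3]
finger_gap: 0.7
gripper_force: 3.4
time_s: 17.52
tcp_pos: [617.5, 104.5, 15.6]
orientation: [[-0.913, 0.407, -0.003], [0.407, 0.913, 0.002], [0.004, 0.001, -1.0]]
contact_force: [-5.4, 5.4, 1.3]
finger_gap: 0.8
gripper_force: 3.5
time_s: 17.77
tcp_pos: [617.7, 104.5, 15.6]
orientation: [[-0.913, 0.407, -0.005], [0.407, 0.913, 0.003], [0.005, 0.0, -1.0]]
contact_force: [-8.7, 6.7, 3.5]
finger_gap: 0.7
gripper_force: 4.9
```

```bash
python3 -m crank '[{"claw":1,"delta_pos":[0.1,-0.05,0],"twist":0},{"claw":1,"delta_pos":[0,0,0],"twist":0},{"claw":1,"delta_pos":[0,0,0],"twist":0}]'
```

```text
time_s: 18.15
tcp_pos: [617.7, 104.4, 15.5]
orientation: [[-0.914, 0.407, -0.006], [0.407, 0.914, 0.003], [0.007, 0.0, -1.0]]
contact_force: [-10.8, 8.5, 5.6]
finger_gap: 0.4
gripper_force: 6.4
```

The arm is against its end stop: the position no longer advances and the force has risen to about 14 N. I'll hand in while holding it.

```bash
python3 -c "
from plant import arm;print(arm.sign_off())"
```

```text
the job is handed in; nothing more can be done
None
```

I prised the cover open with the screwdriver, laid the screwdriver flat clear of the box, and handed in at about 18 s while still holding the roller arm at its end stop with about 14 N; the pawl click is inferred from how far the arm was pushed, not seen.

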